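# Feed one paint jar from the rocker dispenser

### The job

Push the shallow plywood catch tray along the desk until its long side sits squarely against the front of the jar dispenser, under the chute's mouth, so that the jar will drop on the cork and not on the desk. Then press the dispenser's ribbed paddle right down once, so that the rocker lifts the gate and exactly one paint jar rolls out into the tray, and let the paddle spring back fully. Grasp and lift nothing, do not touch the jars, and leave the glue bottle, the roll of tape and the jar standing upright on the desk where they are.

Things in the scene. Friction and masses are not known exactly. Their poses are not given: they have to be found in the camera images.
- dispenser: gravity-feed jar dispenser fixed to the desk: 57 mm wide plywood chute sloping 14 degrees down to its mouth, three paint jars lying across it behind a gate. Origin: on the desk, midway between the vertical front edges of its side panels, which the tray is pushed against. +x: uphill, away from the mouth; y across the chute. Panels reach back to x = 118 mm, the paddle to 158; highest part 130 mm.
- lip (a point): middle of the chute floor's lower edge, 28 mm above the desk; it overhangs the panels' front edges by 12 mm (x = -12 mm in the dispenser's frame), underside 24 mm above the desk, so the tray's wall passes under it
- tray: loose shallow plywood tray, cork floor, 80 mm (x) by 120 mm (y) by 20 mm high, walls 4 mm, 0.25 kg. Origin: centre of underside. Starts in front of the mouth, its +x long side towards the dispenser, 40 to 100 mm short of it, up to 17 mm sideways and 0.25 rad askew. In place its origin is at x = -40 mm, y within 25 mm of 0 in the dispenser's frame. Two spread fingertips on its -x side slide it squarely with 1 to 3 N.
- rocker (a joint): the rocking lever, rad: 0 at rest (gate shut, paddle up), grows as the paddle is pressed, stops at 0.60, springs back by itself. Pivot pin across the chute at x = 28, z = 85 mm in the dispenser's frame. From 0.50 the gate is clear and the front jar rolls out by itself within a second, while a bar holds back the next one; as the rocker returns, the gate shuts and the next jar rolls up to it.
- paddle (a point): top centre of the ribbed paddle at the uphill end of the rocker, 30 mm (along the chute) by 72 mm, 117 mm from the pivot. In the dispenser's frame: at rest x = 139, z = 122 mm, rising 0.30 rad away from the mouth; midway x = 145; right down x = 140, z = 53 mm, falling 0.30 rad. Force 1.5 N at first, 3 N at the bottom, then a hard stop. Free space below it down to the desk.
- gate (a point): middle of the round lower edge of the gate, a 62 mm wide aluminium flap across the chute on the mouth end of the rocker, just below the lowest jar; it swings out and rises over 20 mm as the paddle goes down
- jar_front_center (a point): centre of the lowest of the three jars, against the gate: it rolls out. Paint jar lying across the chute, 36 mm diameter, 43 mm long, about 40 g, axis level
- jar_middle_center (a point): centre of the second jar from the gate: it stays in the chute. Paint jar lying across the chute, 36 mm diameter, 43 mm long, about 40 g, axis level
- jar_rear_center (a point): centre of the highest of the three jars: it stays in the chute. Paint jar lying across the chute, 36 mm diameter, 43 mm long, about 40 g, axis level
- jar_front: the same lowest jar as a body; origin at the centre of its underside
- jar_middle: the same second jar as a body; origin at the centre of its underside
- jar_rear: the same highest jar as a body; origin at the centre of its underside
- glue_bottle: bystander: slim dropper bottle standing on the desk on the robot's side of the dispenser, 29 mm diameter, 88 mm tall; origin at its underside
- tape: bystander: roll of masking tape lying flat on the desk on the far side of the dispenser, 68 mm diameter, 11 mm high; origin at its underside
- spare_jar: bystander: paint jar standing upright on the desk beyond the tray, 36 mm diameter, 44 mm tall; origin at its underside
Not all that is in view belongs to the job. Leave any green or red look-alike of the jar_rear alone.

How it is judged (in metres and radians):
On the way, in this order (a step that is already met when the one before it is completed fails the run):
1. the tray stands squarely against the dispenser's front, under the mouth, with all three jars still in the chute (x of tray in the frame of dispenser between -0.05 and -0.034 m and y of tray in the frame of dispenser between -0.025 and 0.025 m and angle between the x axis of tray and the x axis of dispenser, either way round below 0.12 rad and x of each of jar_front_center, jar_middle_center, jar_rear_center in the frame of dispenser above 0.004 m and value of joint rocker below 0.1 rad), for 0.2 s.
2. the fingertips press the paddle right down and the gate lifts, the tray in place (x of tray in the frame of dispenser between -0.05 and -0.034 m and y of tray in the frame of dispenser between -0.025 and 0.025 m and angle between the x axis of tray and the x axis of dispenser, either way round below 0.12 rad and value of joint rocker above 0.5 rad and distance between the grasp point and paddle below 0.065 m), for 0.1 s.
At the end, for the whole second after the job is handed in: The tray stands against the dispenser's front (within about 10 mm of touching, 25 mm sideways and 0.12 rad of square), the lowest jar lies still on the tray's floor, the rocker has sprung back (under 0.06 rad) with the gate shut, and the other two jars are still in the chute (x of tray in the frame of dispenser between -0.05 and -0.034 m and y of tray in the frame of dispenser between -0.025 and 0.025 m and angle between the x axis of tray and the x axis of dispenser, either way round below 0.12 rad and x of jar_front_center in the frame of tray between -0.04 and 0.04 m and y of jar_front_center in the frame of tray between -0.06 and 0.06 m and height (world z) of jar_front_center below 0.035 m and linear speed of jar_front below 0.05 m/s and value of joint rocker below 0.06 rad and x of each of jar_middle_center, jar_rear_center in the frame of dispenser above 0.004 m and height (world z) of each of jar_middle_center, jar_rear_center above 0.045 m).
It fails at once if a second jar leaves the chute (not (x of jar_middle_center in the frame of dispenser above 0.004 m) or not (x of jar_rear_center in the frame of dispenser above 0.004 m)).
It fails at once if a jar is touched by the robot (contact force between any of the fingers, the arm and jar_front above 0.3 N or contact force between any of the fingers, the arm and jar_middle above 0.3 N or contact force between any of the fingers, the arm and jar_rear above 0.3 N).
It fails at once if a jar is lifted (height (world z) of any of jar_front_center, jar_middle_center, jar_rear_center above 0.1 m).
It fails at once if the tray is lifted or tipped (height (world z) of tray above 0.01 m or angle between tray's own z axis and vertical above 0.15 rad).
It fails at once if the glue bottle, the roll of tape or the upright jar is moved more than 20 mm or tipped (distance of any of glue_bottle, tape, spare_jar from where it was at the start of the episode above 0.02 m or angle between any of glue_bottle, tape, spare_jar's own z axis and vertical above 0.4 rad).
It also fails if it takes over 58 s, if anything falls off the work surface, if the arm or the gripper's body presses on something with over 40 N, if the wrist force passes 120 N, or if a joint passes its speed limit or range.

### The arm

A 6-joint arm with a two-finger parallel gripper is mounted at the origin on a cart in front of the work surface, level with it; the furniture and walls round the work are solid. World frame = base frame: x ahead of the robot, y to its left, z up, the work surface at z = 0. Lengths are in mm, angles in rad, forces in N, time in s.
With the tool pointing down it reaches from about 400 to 925 mm from the base axis. Payload 12.5 kg.
Tool frame: the origin (TCP) lies between the finger pads; the fingertips stand 19 mm ahead of it and the grasp point (between the pads) is the TCP (env.tips_ahead is the distance from the TCP to the fingertips, in mm); z points along the fingers, y is the line along which they close (so a half turn about z gives the same grasp; the last joint's range is limited). The gripper opens to 95 mm and grips with 3 to 60 N. Pads are 20 mm wide; open, the fingers measure 119 mm over their backs; the gripper's body (75 mm by 180 mm) begins 59 mm behind the grasp point.
Start: joints at [1.219, 0.491, 1.559, -0, 1.092, -0.106], TCP at [152.064, 606.235, 233.661] pointing down, gripper open.
Joint ranges: [-3.1, 3.1], [-0.84, 2.19], [0.05, 2.79], [-1.13, 4.28], [0.06, 2.93], [-2.69, 2.69]. Speed limits (rad/s): [2.22, 2.22, 2.79, 3.14, 3.14, 3.14].

### API

Orientations are given as [roll, pitch, yaw] about the fixed x, y, z axes, in that order (R = Rz(yaw) Ry(pitch) Rx(roll)).
In Python, from cell import env gives the robot as it stands.
- The arm moves only by the shell command python3 -m crank 'ROWS'. ROWS is JSON, a list of rows, each a list of 5 numbers: the shift along the tool's x, y, z in mm, then the turn about the tool's z in degrees, then the finger opening in mm, from 0 to 95.1. In form: [[dx, dy, dz, yaw, grip], ...]. A call has 1 to 10 rows; each row is the pose to reach, as a shift and turn from the pose commanded when the call began, along the tool's axes at that moment; what a row does not reach only later rows make up. A row lasts 1/12 s, in which the tool goes at most 41.7 mm and 7.16 degrees, less where a joint would pass 70% of its speed; a pose out of reach is approached as far as the arm can. A call with a gripper value outside its range is refused whole. The fingers move at their own pace and stop on an object; the grip force is fixed at half the most. Time passes only in rows, so rows that repeat a pose let the fingers close. It gives the time, the measured TCP pose, the force, the opening and the grip force at its end, in the units of the state.
- env.state(): the state, without advancing time (a new reading comes with each control period).
- env.read_camera(name): name is "scene" or "side" or "wrist"; returns a dict with "img" (420x560x3 uint8, blue, green, red), "K" (3x3 intrinsics, pixels), "pose" (4x4, takes a point from camera to world coordinates). Camera axes: x right, y down, z forward; pixel columns grow to the right and rows downward; lengths in mm; the calibration is good to about 2 mm. The wrist camera is an equidistant fisheye: a pixel r from the principal point sees the ray r / f radians off the axis. A picture is of the moment at which its call begins. There is no depth.
- env.job_done(): hands the job in; it is judged then, once.
The state is a dict: "t": time; "joints": joint angles; "qvel": joint speeds; "tau": joint torques, N m; "eef_pos": TCP position; "tcp_rot": TCP orientation; "ft_force": force on the tool from outside, world axes, zero at the start; "moment": the same for the moment, N m; "opening": opening from 0.0 (shut) to 1.0 (fully open); "grip_force": force on a finger pad.
Only numpy, scipy, OpenCV 4.12 (cv2) and the standard library are available. Lean on these libraries where they do the work, as an engineer would, in place of code of your own. Each camera call takes 0.05 s, during which the arm holds its last target. There are 200 camera calls.

## Working session

There is one attempt and no reset: what is moved stays moved. The work goes in short steps, Python scripts to look and compute and a shell command to move; the robot and the scene stay as the last step left them, time stands still between calls to the robot, and variables do not carry over. Pictures are saved under pics/ and viewed, at most 10 in all, crops included, and the job is handed in when it is done.

```bash
ls; mkdir -p pics; python3 - <<'E'
from cell import env
import cv2,numpy as np
for n in ("scene","side"):
    c=env.read_camera(n); cv2.imwrite(f"pics/{n}0.png",c["img"]); print(n,c["K"].tolist(),np.round(c["pose"],3).tolist())
s=env.state();print(s["t"],s["eef_pos"],s["tcp_rot"],s["opening"])
E
```

```text
pics
scene [[459.201225676659, 0.0, 278.83747602188447], [0.0, 459.201225676659, 214.09712441357368], [0.0, 0.0, 1.0]] [[0.854, -0.325, 0.405, 147.219], [-0.519, -0.502, 0.692, -483.869], [-0.022, -0.802, -0.597, 673.781], [0.0, 0.0, 0.0, 1.0]]
side [[539.6719492344241, 0.0, 280.29904192404786], [0.0, 539.6719492344241, 213.2526225692845], [0.0, 0.0, 1.0]] [[-1.0, 0.005, 0.008, 528.774], [0.001, 0.883, -0.469, 720.608], [-0.01, -0.469, -0.883, 1188.268], [0.0, 0.0, 0.0, 1.0]]
0.1 [151.9936306  606.04072877 233.13899613] [-3.14064224e+00 -9.05369979e-05  2.89578231e+00] 0.9941158062697117
```

View pics/scene0.png

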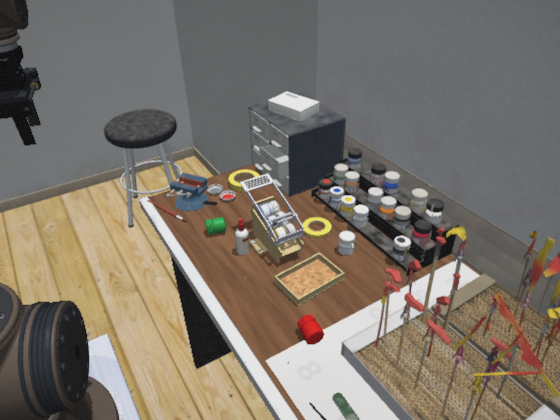

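View pics/side0.png

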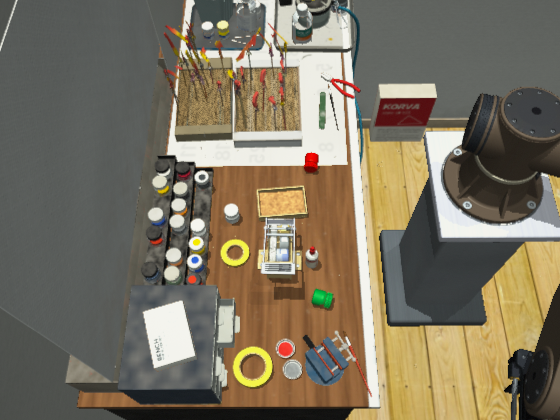

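The scene view shows the dispenser at (275,222), the tray at (310,278), the glue bottle at (242,238), the tape at (316,226) and the white spare jar at (346,243). The side view, from above, has the tray at (282,203), the paddle at (278,268), the glue at (312,257), the tape at (235,252) and the spare jar at (232,214). The red jar at (312,161) and green jar at (322,299) are look-alikes, and so are the shelf jars and the far tape roll at (252,365). I'll leave those alone. The jars that matter are the white ones in the chute, at about (280,245) in the side view.

```bash
python3 - <<'E'
import cv2,numpy as np
a=cv2.imread("pics/side0.png")[175:290,210:335]; b=cv2.imread("pics/scene0.png")[165:310,225:365]
a=cv2.resize(a,None,fx=3.2,fy=3.2*1.0,interpolation=cv2.INTER_CUBIC); b=cv2.resize(b,None,fx=2.8,fy=2.8,interpolation=cv2.INTER_CUBIC)
h=max(a.shape[0],b.shape[0]); f=lambda i:cv2.copyMakeBorder(i,0,h-i.shape[0],0,0,cv2.BORDER_CONSTANT)
o=np.hstack([f(a),f(b)]);print(a.shape,b.shape);cv2.imwrite("pics/crop0.png",o)
E
```

```text
(368, 400, 3) (406, 392, 3)
```

View pics/crop0.png

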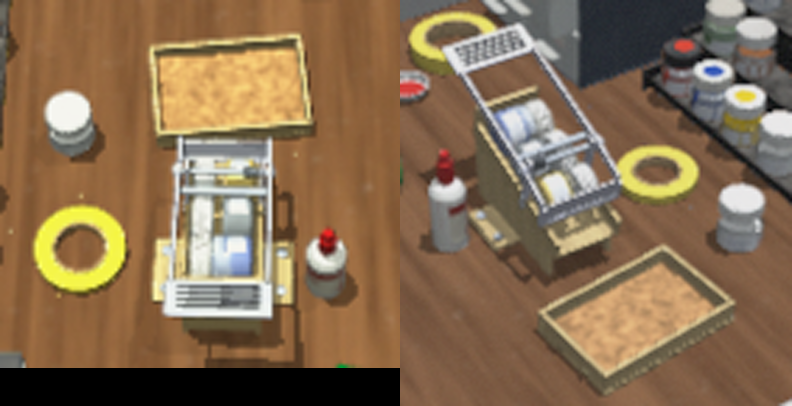

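```bash
cat >h.py <<'E'
import numpy as np,cv2
from scipy.optimize import least_squares
from cell import env
def proj(c,P):
    T=np.linalg.inv(c["pose"]);p=np.c_[P,np.ones(len(P))]@T.T;p=p[:,:3]@c["K"].T;return p[:,:2]/p[:,2:]
def ray(c,uv,z):
    d=c["pose"][:3,:3]@np.linalg.inv(c["K"])@[*uv,1];o=c["pose"][:3,3];return (o+d*(z-o[2])/d[2])[:2]
def place(q,L):
    c,s=np.cos(q[2]),np.sin(q[2]);L=np.asarray(L,float);return np.c_[q[0]+c*L[:,0]-s*L[:,1],q[1]+s*L[:,0]+c*L[:,1],L[:,2]]
def fit(obs,q0):
    f=lambda q:np.concatenate([(proj(c,place(q,L))-np.array(u)).ravel() for c,L,u in obs])
    r=least_squares(f,q0,x_scale=[10,10,.1],loss="soft_l1");return r.x,f(r.x).reshape(-1,2)
E
python3 - <<'E'
from h import *
S=env.read_camera("side");C=env.read_camera("scene")
s=lambda L:[(210+u/3.2,175+v/3.2) for u,v in L]
c=lambda L:[(225+(u-400)/2.8,165+v/2.8) for u,v in L]
q,r=fit([(S,[(139,0,122)],s([(219,300)])),
 (C,[(153,36,126.5),(153,-36,126.5),(125,36,117.5),(125,-36,117.5),(0,31,0)],c([(445,46),(520,26),(463,68),(535,42),(549,272)]))],[500,700,1.57])
print("disp",q,r.round(1).tolist())
t,r=fit([(S,[(40,60,20),(40,-60,20),(-40,60,20),(-40,-60,20)],s([(312,127),(157,133),(301,37),(151,47)])),
 (C,[(40,60,20),(40,-60,20),(-40,60,20),(-40,-60,20)],c([(540,315),(664,248),(604,380),(734,300)]))],[500,600,1.57])
print("tray",t,r.round(1).tolist())
d=t-q;a=q[2];print("rel",np.cos(a)*d[0]+np.sin(a)*d[1],-np.sin(a)*d[0]+np.cos(a)*d[1],d[2])
print("glue",ray(C,c([(450,243)])[0],0),ray(S,s([(327,235)])[0],85),"spare",ray(S,s([(68,105)])[0],44),"tape",ray(S,s([(80,248)])[0],11))
print(proj(S,place(q,[(0,31,0),(0,-31,0),(-12,28,28),(-12,-28,28)])).round(1).tolist())
E
```

```text
disp [544.58289261 148.72537257  -4.71685619] [[-1.0, -0.2], [-1.4, -0.4], [-0.0, -2.5], [-1.7, 1.1], [1.0, 0.7], [0.2, 0.1]]
tray [535.86475917  65.56338366   1.65584195] [[0.2, -1.8], [-0.2, 0.3], [0.2, -1.6], [-0.4, -1.0], [-1.6, -1.4], [-0.3, -1.5], [-0.0, -1.0], [0.3, 0.7]]
rel -83.20010471384383 8.346545802088759 6.37269813946947
glue [464.64352403 220.45560207] [468.10517634 224.902777  ] spare [658.18487841  98.09187616] tape [647.92247005 201.25555187]
[[291.2, 234.4], [265.8, 234.4], [290.0, 224.8], [266.7, 224.8]]
```

```bash
cat >>h.py <<'E'
def go(x,y,z,yaw=1.566):
    from scipy.spatial.transform import Rotation as R
    s=env.state();M=R.from_euler("xyz",s["tcp_rot"]).as_matrix();d=M.T@(np.array([x,y,z])-s["eef_pos"])
    a=-(yaw-s["tcp_rot"][2]);a=(a+np.pi)%(2*np.pi)-np.pi
    print("t",s["t"],"pos",s["eef_pos"].round(1),"rot",s["tcp_rot"].round(3),"F",s["ft_force"].round(1),"->",d.round(1),"yaw",np.degrees(a).round(1),"q",s["joints"].round(2))
E
python3 -m crank '[[-525,-509,0,76,70],[-525,-509,0,76,70],[-525,-509,0,76,70],[-525,-509,0,76,70],[-525,-509,0,76,70],[-525,-509,0,76,70],[-525,-509,0,76,70],[-525,-509,0,76,70],[-525,-509,0,76,70],[-525,-509,0,76,70]]'
python3 -c "
from h import *
go(538,-15,120)"
```

```text
t: 1.03
eef_pos: [372.2, 250.3, 233.8]
tcp_rot: [3.141, -0.0, 1.64]
ft_force: [1.4, 0.3, -0.8]
opening: 0.738
grip_force: 0.0
t 1.0333 pos [372.2 250.3 233.8] rot [ 3.141 -0.     1.64 ] F [ 1.4  0.3 -0.8] -> [-276.1  147.1  113.8] yaw 4.2 q [0.44 0.24 1.97 0.   0.93 0.38]
```

```bash

python3 -m crank '[[-276,147,0,4,70],[-276,147,0,4,70],[-276,147,0,4,70],[-276,147,0,4,70],[-276,147,0,4,70],[-276,147,0,4,70],[-276,147,0,4,70],[-276,147,113,4,70],[-276,147,113,4,70],[-276,147,113,4,70]]'
python3 -c "
from h import *
import cv2
cv2.imwrite('pics/w1.png',env.read_camera('wrist')['img'])
go(538,-15,28)"
```

```text
t: 1.87
eef_pos: [538.6, -13.2, 118.2]
tcp_rot: [-3.141, -0.0, 1.574]
ft_force: [-0.6, 0.5, -0.4]
opening: 0.735
grip_force: 0.0
t 1.9167 pos [537.  -13.3 113.4] rot [-3.134e+00 -1.000e-03  1.574e+00] F [-2.3 -0.6 -4.9] -> [-1.8  1.7 85.4] yaw 0.5 q [-0.15  0.53  1.89 -0.    0.73 -0.15]
```

View pics/w1.png

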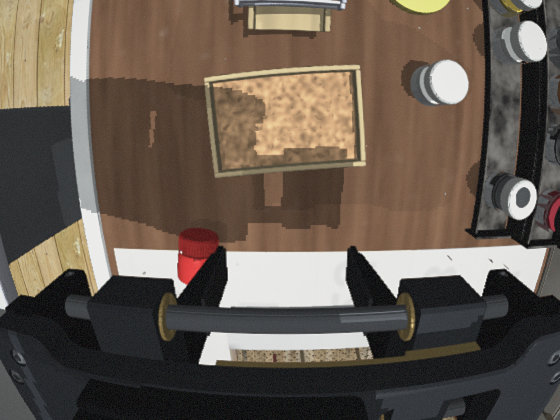

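The tray sits squarely ahead of the fingers, with its near edge at row ~170. The red look-alike at (200,255) is close to the left finger, so I'll check its position before descending.

```bash
python3 -c "
from h import *
S=env.read_camera('side');print([ray(S,p,18).round() for p in [(312,161),(305,153),(319,169)]],[ray(S,p,0).round() for p in [(320,161),(304,161)]])
go(538,-10,28)"
```

```text
[array([458., -53.]), array([475., -78.]), array([441., -28.])] [array([436., -64.]), array([478., -65.])]
t 1.9667 pos [537.2 -12.6 116.6] rot [-3.134e+00 -1.000e-03  1.575e+00] F [0.8 0.3 0.4] -> [ 2.5  1.5 88.6] yaw 0.5 q [-0.15  0.52  1.89  0.    0.74 -0.15]
```

```bash

python3 -m crank '[[0,1,40,0.5,70],[0,1,75,0.5,70],[0,1,88,0.5,70],[0,1,88,0.5,70],[10,1,88,0.5,70],[18,1,88,0.5,70],[24,1,88,0.5,70],[30,1,88,0.5,70],[36,1,88,0.5,70],[42,1,88,0.5,70]]'
python3 -m crank '[[5,0,0,0,70],[10,0,0,0,70],[14,0,0,0,70],[18,0,0,0,70],[18,0,0,0,70]]'
python3 -c "
from h import *
go(538,60,28)"
```

```text
t: 2.8
eef_pos: [540.3, 30.4, 33.7]
tcp_rot: [3.139, 0.0, 1.568]
ft_force: [-0.4, -7.0, 6.5]
opening: 0.734
grip_force: 3.4
t: 3.22
eef_pos: [540.3, 48.7, 33.4]
tcp_rot: [3.14, -0.0, 1.568]
ft_force: [0.4, 0.5, -0.2]
opening: 0.733
grip_force: 0.0
t 3.2167 pos [540.3  48.7  33.4] rot [ 3.14  -0.     1.568] F [ 0.4  0.5 -0.2] -> [11.3 -2.4  5.4] yaw 0.1 q [-0.03  0.66  1.93  0.    0.55 -0.03]
```

```bash

python3 -m crank '[[0,0,4,0,70],[3,0,4,0,70],[6,0,4,0,70],[6,0,4,0,70]]'
python3 -m crank '[[3,0,0,0,70],[3,0,0,0,70],[3,0,0,0,70]]'
python3 - <<'E'
from h import *
go(538,60,28)
S=env.read_camera("side")["img"][170:250,220:340];C=env.read_camera("scene")["img"][215:310,235:365]
a=cv2.resize(S,(390,260),interpolation=2);b=cv2.resize(C,(390,285),interpolation=2)
o=np.zeros((285,780,3),np.uint8);o[:260,:390]=a;o[:,390:]=b;cv2.imwrite("pics/p1.png",o)
E
```

```text
t: 3.55
eef_pos: [539.6, 54.4, 28.4]
tcp_rot: [-3.141, -0.0, 1.567]
ft_force: [-0.6, 0.6, -0.3]
opening: 0.734
grip_force: 0.0
t: 3.8
eef_pos: [539.4, 55.7, 28.4]
tcp_rot: [-3.14, 0.001, 1.567]
ft_force: [-1.9, -17.3, 0.5]
opening: 0.736
grip_force: 7.8
t 3.8 pos [539.4  55.7  28.4] rot [-3.140e+00  1.000e-03  1.567e+00] F [ -1.9 -17.3   0.5] -> [ 4.3 -1.4  0.4] yaw 0.1 q [-0.02  0.67  1.93 -0.    0.54 -0.01]
```

View pics/p1.png

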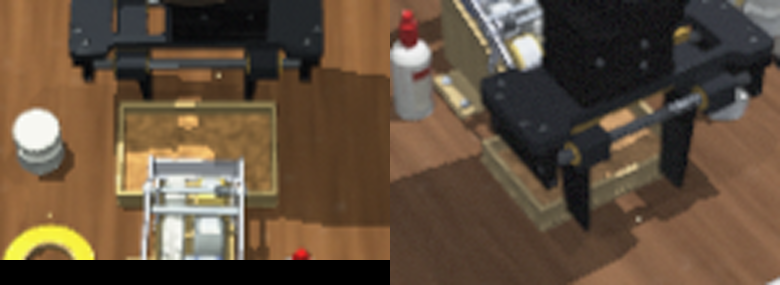

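Contact is firm at 17 N, and the picture shows the tray square under the mouth and centred to a few mm. Next I'll back off, rise, and check the cabinet's clearance at the paddle.

```bash

python3 -m crank '[[-6,0,0,0,70],[-20,0,0,0,70],[-45,0,0,0,70],[-45,0,-41,0,70],[-45,0,-80,0,40],[-45,0,-120,0,10],[-45,0,-160,0,0],[-45,0,-200,0,0],[-45,0,-200,0,0]]'
python3 - <<'E'
from h import *
go(545,288,230)
S=env.read_camera("side");C=env.read_camera("scene")
print("cab scene z0",ray(C,(291,191),0),"side top",[ray(S,(218,288),z).round() for z in (0,100,150,200)],"handle",[ray(S,(237,300),z).round() for z in (50,100,150)])
a=cv2.resize(S["img"][170:310,200:340],(400,400),interpolation=2);b=cv2.resize(C["img"][165:300,225:360],(400,400),interpolation=2)
cv2.imwrite("pics/p2.png",np.hstack([a,b]))
E
```

```text
t: 4.65
eef_pos: [541.8, 12.0, 235.7]
tcp_rot: [3.131, 0.001, 1.567]
ft_force: [-0.2, 0.2, -0.1]
opening: 0.443
grip_force: 0.0
t 4.65 pos [541.8  12.  235.7] rot [3.131e+00 1.000e-03 1.567e+00] F [-0.2  0.2 -0.1] -> [276.    2.2   5.6] yaw 0.1 q [-0.1   0.37  1.77  0.    1.   -0.1 ]
cab scene z0 [683.98385153 366.02623318] side top [array([685., 286.]), array([672., 323.]), array([665., 341.]), array([659., 359.])] handle [array([635., 332.]), array([630., 350.]), array([626., 367.])]
```

View pics/p2.png

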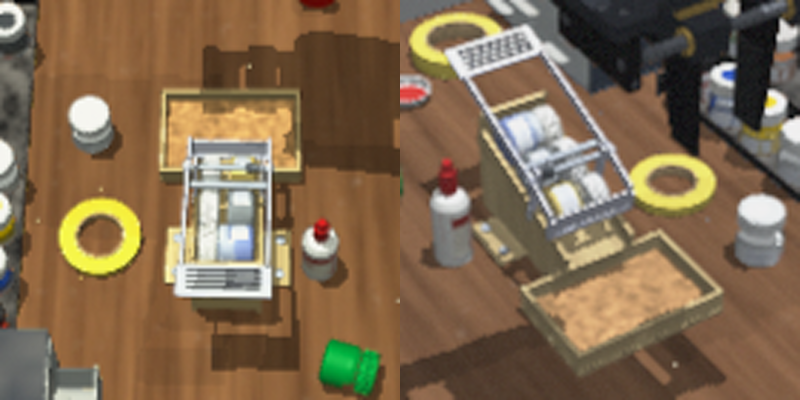

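The tray now lies under the lip, square to the panels, and the bystanders haven't moved. The cabinet starts at y≈366, so it is clear. I'll confirm the tray pose with a fit and move above the paddle.

```bash

python3 -m crank '[[274,-6,0,0,0],[274,-6,0,0,0],[274,-6,0,0,0],[274,-6,0,0,0],[274,-6,0,0,0],[274,-6,0,0,0],[274,-6,0,0,0],[274,-6,30,0,0],[274,-6,70,0,0],[274,-6,70,0,0]]'
python3 - <<'E'
from h import *
S=env.read_camera("side");C=env.read_camera("scene")
T=[(40,60,20),(40,-60,20),(-40,60,20),(-40,-60,20)];k=400/140;m=400/135
t,r=fit([(S,T,[(200+u/k,170+v/k) for u,v in [(300,177),(161,179),(300,90),(161,91)]]),(C,T[2:]+T[:1],[(225+(u-400)/m,165+v/m) for u,v in [(581,363),(722,289),(523,292)]])],[540,100,1.57])
print(t,r.round(1).tolist());go(535,286,135)
W=env.read_camera("wrist")["img"];cv2.imwrite("pics/w2.png",W)
E
```

```text
t: 5.58
eef_pos: [531.0, 285.3, 150.8]
tcp_rot: [-3.13, 0.005, 1.568]
ft_force: [-0.2, -0.3, -1.3]
opening: 0.004
grip_force: 0.0
[539.17301064 107.03711125   1.59219336] [[0.9, -2.4], [-0.2, -1.9], [-0.6, -0.9], [-0.3, -0.1], [-0.5, -2.4], [0.1, -0.5], [-1.9, -1.4]]
t 5.6833 pos [533.8 285.6 157.1] rot [-3.137e+00  2.000e-03  1.567e+00] F [-0.1 -1.2  0.2] -> [ 0.4  1.2 22.1] yaw 0.1 q [0.38 0.55 1.69 0.   0.91 0.39]
```

View pics/w2.png

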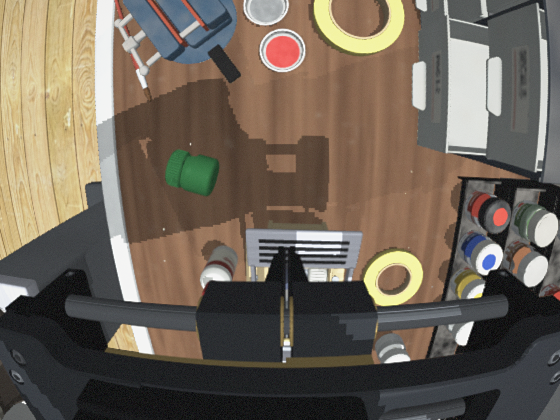

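The closed fingertips at (287,250) are over the ribbed paddle (columns 248–360), and the tray fit gives x ≈ -40 mm. Next I'll press.

```bash

python3 -m crank '[[0,0,8,0,0],[0,0,16,0,0],[1,0,24,0,0],[2,0,32,0,0],[3,0,40,0,0],[4,0,46,0,0],[4,0,46,0,0]]'
python3 -c "
from h import *
go(535,287,76)"
```

```text
t: 6.32
eef_pos: [534.9, 289.8, 111.7]
tcp_rot: [-3.142, 0.0, 1.567]
ft_force: [1.2, -1.1, 2.0]
opening: 0.007
grip_force: 1.2
t 6.3167 pos [534.9 289.8 111.7] rot [-3.142  0.     1.567] F [ 1.2 -1.1  2. ] -> [-2.8  0.1 35.7] yaw 0.1 q [ 0.39  0.61  1.72 -0.    0.81  0.39]
```

Force is +2 N upward, which matches the paddle's spring, so I'll continue to the stop.

```bash

python3 -m crank '[[-1,0,9,0,0],[-1,0,18,0,0],[-2,0,27,0,0],[-3,0,34,0,0],[-3,0,34,0,0]]'
python3 -m crank '[[0,0,3,0,0],[0,0,5,0,0],[0,0,5,0,0]]'
python3 -c "
from h import *
go(535,287,72)"
```

```text
t: 6.73
eef_pos: [535.0, 286.6, 80.5]
tcp_rot: [3.14, -0.0, 1.568]
ft_force: [-5.4, -6.3, 30.3]
opening: 0.008
grip_force: 13.5
t: 6.98
eef_pos: [535.0, 285.9, 76.6]
tcp_rot: [3.14, 0.001, 1.568]
ft_force: [-6.1, -11.9, 34.6]
opening: 0.006
grip_force: 14.7
t 6.9833 pos [535.  285.9  76.6] rot [3.140e+00 1.000e-03 1.568e+00] F [ -6.1 -11.9  34.6] -> [1.1 0.  4.6] yaw 0.1 q [ 0.38  0.66  1.75 -0.    0.74  0.39]
```

```bash

python3 -m crank '[[0,0,-2,0,0],[0,0,-2,0,0],[0,0,-2,0,0],[0,0,-2,0,0],[0,0,-2,0,0],[0,0,-2,0,0],[0,0,-2,0,0],[0,0,-2,0,0],[0,0,-2,0,0],[0,0,-2,0,0]]'
python3 - <<'E'
from h import *
go(535,287,72)
S=env.read_camera("side");C=env.read_camera("scene")
a=cv2.resize(S["img"][170:310,200:340],(400,400),interpolation=2);b=cv2.resize(C["img"][165:300,225:360],(400,400),interpolation=2)
cv2.imwrite("pics/p3.png",np.hstack([a,b]))
E
```

```text
t: 7.82
eef_pos: [535.0, 286.3, 78.7]
tcp_rot: [3.14, 0.0, 1.568]
ft_force: [-6.0, -10.9, 33.6]
opening: 0.003
grip_force: 14.6
t 7.8167 pos [535.  286.3  78.7] rot [3.14  0.    1.568] F [ -6.  -10.9  33.6] -> [ 0.7 -0.   6.7] yaw 0.1 q [ 0.38  0.65  1.75 -0.    0.74  0.39]
```

View pics/p3.png

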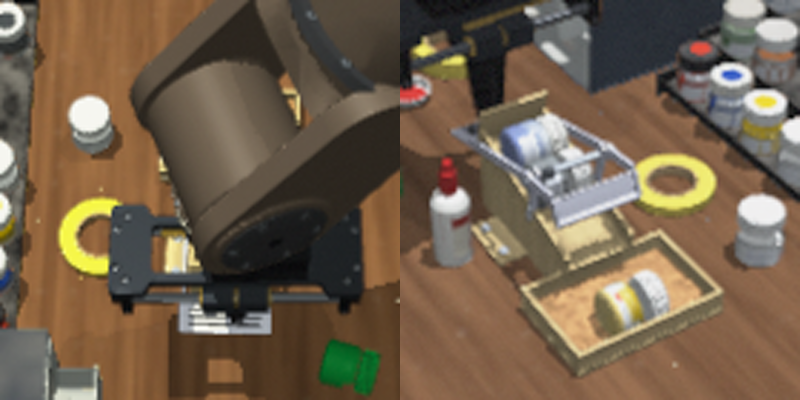

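The front jar lies in the tray at (630,300), the gate is up and the two other jars are held. I'll release the paddle gently and rise.

```bash

python3 -m crank '[[1,0,-8,0,0],[2,0,-16,0,0],[3,0,-24,0,0],[3,0,-32,0,0],[2,0,-42,0,0],[0,0,-54,0,0],[0,0,-75,0,0],[0,0,-110,0,0],[0,0,-140,0,0],[0,0,-140,0,0]]'
python3 -m crank '[[0,0,0,0,0],[0,0,0,0,0],[0,0,0,0,0],[0,0,0,0,0],[0,0,0,0,0],[0,0,0,0,0],[0,0,0,0,0],[0,0,0,0,0]]'
python3 - <<'E'
from h import *
go(535,287,220)
S=env.read_camera("side");C=env.read_camera("scene")
a=cv2.resize(S["img"][170:310,200:340],(400,400),interpolation=2);b=cv2.resize(C["img"][165:300,225:360],(400,400),interpolation=2)
cv2.imwrite("pics/p4.png",np.hstack([a,b]))
E
```

```text
t: 8.75
eef_pos: [536.0, 287.6, 221.4]
tcp_rot: [3.135, -0.003, 1.567]
ft_force: [0.1, -0.3, 0.1]
opening: 0.009
grip_force: 0.0
t: 9.42
eef_pos: [534.6, 287.0, 215.4]
tcp_rot: [-3.141, 0.0, 1.567]
ft_force: [-0.0, -0.5, 0.5]
opening: 0.002
grip_force: 0.0
t 9.4167 pos [534.6 287.  215.4] rot [-3.141  0.     1.567] F [-0.  -0.5  0.5] -> [ 0.   0.4 -4.6] yaw 0.1 q [0.38 0.48 1.63 0.   1.03 0.39]
```

View pics/p4.png

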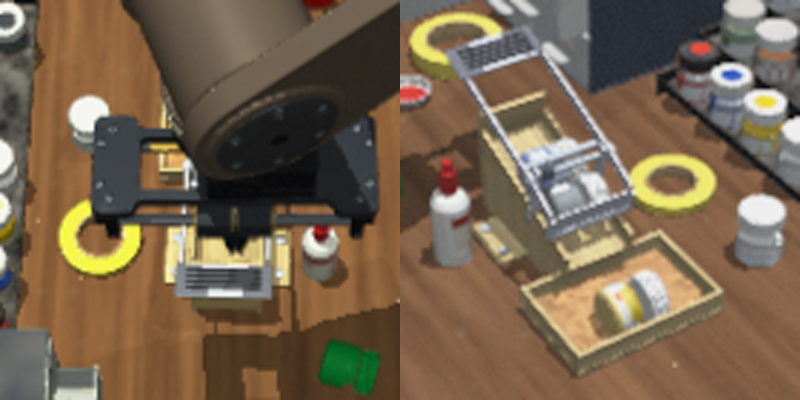

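The rocker is back at rest with the gate shut, two jars are still in the chute, and the front jar lies in the tray. The glue bottle, tape and upright jar haven't moved.

```bash
python3 -c "
from cell import env
print(env.job_done())"
```

```text
the job is handed in; nothing more can be done
None
```

I handed the job in after about 9.4 s of robot time: the tray is square against the dispenser, one jar rolled into it, the paddle sprang back with the other two jars still in the chute, and the bystanders look unmoved in the last pictures (the hand-in returned no verdict).

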